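# Clamp the sanding block in the gluing jig

### The job

The sanding paper has just been glued on the cork sanding block. With your fingertips, and without lifting it, push the block along the channel of the plywood jig until its end is hard up against the wooden stop; then push the toggle clamp's black upright handle over, away from the block, past its dead point until it snaps down into lock and the rubber foot holds the block. Leave the things behind the jig where they are.

Things in the scene. Friction and masses are not known exactly. Their poses are not given: they have to be found in the camera images.
- jig: Jig fixed to the bench: plywood base 100 (x) x 265 (y) x 12 mm, channel 63 mm wide between rails (tops 24 mm above the bench), ended by a wooden stop (top 38 mm). Origin: on the bench, on the channel's centre line, below the stop's face. y runs along the channel towards the stop (pushing direction), z up; base from y -180 to +85 mm. The clamp's pivot, parallel to x, is at y +40, z 75 mm, behind the stop.
- stop_face (a point): Point on the stop's face, on the channel's centre line, 29 mm above the bench; axes as the jig's.
- sand_block: Loose sanding block (cork wrapped in sanding paper, 58 x 105 x 34 mm, long side along its y, about 0.14 kg) lying flat in the channel, 20 to 50 mm short of the stop at the start; its top is 46 mm above the bench. Origin at the centre of its underside; home, that is 52.5 mm before the stop's face. Its y is roughly the jig's y.
- block_end (a point): Middle of the block's end face that must meet the stop (52.5 mm from its centre along +y).
- clamp_handle (a joint): 0 = open: handle upright, leaning 0.12 rad towards the block. Grows as it swings away from the block (to the jig's +y) and down; 1.45 = locked, at its end stop, nearly level. Dead point at 0.95: before it a spring throws the handle back to 0, beyond it the spring snaps it on to 1.45 by itself. About 0.9 N m to start it, falling to nothing at the dead point.
- handle_tip (a point): Top end of the handle, 130 mm from the pivot, about 204 mm above the bench when open. The handle is straight, with a black rubber grip 21 mm thick from 50 to 130 mm from the pivot; z runs from the pivot to the tip.
- clamp_foot: Sprung rubber foot, 20 mm across, under the end of the clamp's arm; origin at the centre of its underside. The arm is geared to the handle: open, it rises at 34 degrees over the block (end 85 mm from the pivot, top about 140 mm above the bench); locked, it is level and the foot presses with about 6 N on a block that is home, 45 mm before the stop's face.
- star_1: Cut-out wooden star lying flat, 81 x 77 mm, 12 mm thick, behind the jig; leave it. Origin under its centre.
- tub_white: White screw-top tub, 72 mm across, 68 mm high, behind the jig; leave it. Origin under its centre.
- paint_tube: Paint tube lying flat, 31 x 91 x 21 mm, behind the jig; leave it. Origin under its centre.
Things that resemble listed ones, but are neither listed nor needed, are in the scene too. Of the things shaped like the sand_block, the cork one is meant.

How it is judged (in metres and radians):
On the way, in this order (a step that is already met when the one before it is completed fails the run):
1. the block is home against the stop while the clamp is still open (y of block_end in the frame of jig between -0.003 and 0.003 m and angle between the y axis of sand_block and the y axis of jig, either way round below 0.07 rad and value of joint clamp_handle below 0.3 rad), for 0.1 s.
2. the handle has snapped into lock (value of joint clamp_handle above 1.38 rad), for 0.2 s.
At the end, for the whole second after the job is handed in: The handle is locked (above 1.38 rad), the block's end is within 3 mm of the stop and the block square to it within 0.07 rad, lying flat, and the rubber foot presses on the block with more than 2 N (y of block_end in the frame of jig between -0.003 and 0.003 m and angle between the y axis of sand_block and the y axis of jig, either way round below 0.07 rad and value of joint clamp_handle above 1.38 rad and contact force between clamp_foot and sand_block above 2 N and height (world z) of sand_block below 0.017 m); the robot touches nothing.
It fails at once if the sanding block is lifted (more than 10 mm) or tipped (height (world z) of sand_block above 0.022 m or angle between sand_block's own z axis and vertical above 0.25 rad).
It fails at once if the wooden star is moved more than 25 mm (distance of star_1 from where it was at the start of the episode above 0.025 m).
It fails at once if the white tub is moved more than 25 mm (distance of tub_white from where it was at the start of the episode above 0.025 m).
It fails at once if the paint tube is moved more than 25 mm (distance of paint_tube from where it was at the start of the episode above 0.025 m).
It also fails if it takes over 58 s, if anything falls off the work surface, if the arm or the gripper's body presses on something with over 40 N, if the wrist force passes 120 N, or if a joint passes its speed limit or range.

### The arm

A 6-joint arm with a two-finger parallel gripper is mounted at the origin on a cart in front of the work surface, level with it; the furniture and walls round the work are solid. World frame = base frame: x ahead of the robot, y to its left, z up, the work surface at z = 0. Lengths are in m, angles in degrees, forces in N, time in s.
With the tool pointing down it reaches from about 0.375 to 0.9 m from the base axis. Payload 3.1 kg.
Tool frame: the origin (TCP) lies midway between the tips of the shut fingers; the grasp point (between the pads) lies 19 mm behind it; z points along the fingers, y is the direction in which the jaws open and shut (so a half turn about z gives the same grasp; the last joint's range is limited). The gripper opens to 87 mm and grips with 3 to 60 N. Pads are 19 mm wide; open, the fingers measure 117 mm over their backs; the gripper's body (75 mm by 190 mm) begins 51 mm behind the grasp point.
Start: joints at [65.174, 30.224, 82.088, -0, 67.689, -10.227], TCP at [0.157, 0.605, 0.223] pointing down, gripper open.
Joint ranges: [-176.69, 176.69], [-43.24, 126.21], [12.49, 139.97], [-82, 262], [0, 151.66], [-163.58, 163.58]. Speed limits (degrees/s): [159.86, 159.86, 180, 180, 180, 180].

### API

Orientations are given as a 3x3 rotation matrix whose columns are the frame's x, y, z axes.
In Python, from rig import status, vision, bot, models gives the robot as it stands.
- The arm moves only by the tool send_rows, never from a script. Its argument "moves" is a list of rows, each a list of 7 numbers: the shift along the tool's x, y, z in units of 25 mm (1.0 is 25 mm), then the turn, a rotation vector about the tool's x, y, z in units of 10 degrees (1.0 is 10 degrees), then the closure, from -1 (fully open) to 1 (shut), so that 0 is half open. In form: [[dx, dy, dz, rx, ry, rz, hand], ...]. A call has 1 to 12 rows; each row shifts and turns the commanded pose from where the row before left it, along the tool's axes as they then stand; what a row does not reach is not made up. A row lasts 1/8 s, in which the tool goes at most 62.5 mm and 10.7 degrees, less where a joint would pass 70% of its speed; a pose out of reach is approached as far as the arm can. A call is refused whole if a number of a shift passes 1 or a number of a turn 1, either way. A call with a gripper value outside its range is refused whole. The fingers move at their own pace and stop on an object; the grip force is fixed at half the most. Time passes only in rows, so rows that do not move let the fingers close. It gives the time, the measured TCP pose, the force and the opening at its end, in the units of the state.
- status.read_state(): the state, without advancing time (a new reading comes with each control period).
- vision.capture(name): name is "scene" or "top" or "wrist"; returns a dict with "img" (480x640x3 uint8, red, green, blue), "depth" (480x640 float32, m along the optical axis (not along the pixel's ray), 0 where there is no reading), "fx", "fy", "cx", "cy" (pixels), "pose" (4x4, takes a point from camera to world coordinates); the wrist camera has in their place "hand_eye" (4x4, takes a point from camera to tool coordinates, whose origin is the TCP and whose axes are the flange's). Camera axes: x right, y up, looking along -z (the intrinsics and any distortion apply to the point x, -y, -z); pixel columns grow to the right and rows downward; lengths in m; the calibration is good to about 2 mm. The wrist camera is an equidistant fisheye: a pixel r from the principal point sees the ray r / f radians off the axis. A picture is of the moment at which its call begins: read the wrist's pose just before it.
- bot.hand_in(): hands the job in, once; it reports no verdict.
Trained networks look in the newest picture that a camera, given by its name, has taken for a name from the list of things; names that differ only in an ending like _2 or _b are one class to them, and where a whole thing is asked for, a point or a joint stands for the part that bears it (a point fixed in the world has none). Each returns a list of dicts, best first, with "confidence" (0 to 1); they miss things now and then, are a little off and sometimes report something else, mostly with a low value. They report only what shows in the picture. A call takes as long as a camera call. They do not tell look-alikes from the thing itself.
- models.masks_of(camera, name): "mask" (480x640 bool, what is visible of it) and "extent" ([left, top, right, bottom] in pixels, round what is visible of it).
- models.landmark_of(camera, name): "point" ([column, row] in pixels: a listed point, or the origin of a listed thing).
The state is a dict: "time_s": time; "joint_positions": joint angles; "qvel": joint speeds; "tau": joint torques, N m; "position": TCP position; "tcp_rot": TCP orientation; "force": force on the tool from outside, world axes, zero at the start; "moment": the same for the moment, N m; "opening": opening from 0.0 (shut) to 1.0 (fully open).
Only numpy, scipy, OpenCV 4.12 (cv2) and the standard library are available. Lean on these libraries where they do the work, as an engineer would, in place of code of your own. Each camera call takes 0.05 s, during which the arm holds its last target.

## Working session

There is one attempt and no reset: what is moved stays moved. The work goes in short steps, Python scripts to look and compute and a tool call to move; the robot and the scene stay as the last step left them, time stands still between calls to the robot, and variables do not carry over. Pictures are saved under pics/ and viewed, and the job is handed in when it is done.

Besides the shell and the picture viewer there is one more tool, called after "Request:" as name([rows], argument=value, ...), one row to a line, values as JSON. send_rows: Moves the arm, as the interface text tells. Its arguments: {"type":"object","properties":{"moves":{"type":"array"}},"required":["moves"]}

```bash
mkdir -p pics; ls
cat > h.py <<'E'
import numpy as np, cv2
from rig import status, vision, bot, models
def cap(n,f=None):
    c=vision.capture(n)
    if f: cv2.imwrite('pics/'+f,cv2.cvtColor(c['img'],cv2.COLOR_RGB2BGR))
    return c
def w(c,u,v,d=None):
    if d is None: d=c['depth'][int(round(v)),int(round(u))]
    p=np.array([(u-c['cx'])/c['fx']*d,-(v-c['cy'])/c['fy']*d,-d,1])
    return (c['pose']@p)[:3]
def proj(c,P):
    q=np.linalg.inv(c['pose'])@np.r_[P,1]
    return np.array([c['cx']+c['fx']*q[0]/-q[2], c['cy']-c['fy']*q[1]/-q[2]])
E
python3 - <<'E'
from h import *
s=status.read_state(); print(s)
for n in('scene','top'):
    c=cap(n,n+'1.png'); print(n,c['fx'],c['cx'],c['cy'],c['pose'].round(3).tolist(), [k for k in c])
    for k in ['jig','stop_face','sand_block','block_end','handle_tip','clamp_handle','clamp_foot','star_1','tub_white','paint_tube']:
        for l in models.landmark_of(n,k)[:3]:
            u,v=l['point']; 
            p=w(c,u,v) if 0<=u<639.4 and 0<=v<479.4 else None
            print(k,round(l['confidence'],2),np.round(l['point'],1),None if p is None else p.round(3))
E
```

```text
pics
{'time_s': 0.0, 'joint_positions': array([ 6.51746177e+01,  3.02808671e+01,  8.21569782e+01, -1.06224968e-03,
        6.76883052e+01, -1.02273410e+01]), 'qvel': array([-0.16174041, -0.08531795,  0.1000206 ,  0.06178029,  0.01453176,
       -0.09756571]), 'tau': array([ 1.81889891e-04, -4.40026259e+01, -1.76598483e+01,  6.34381059e-02,
        5.80447877e-02, -1.30965559e-04]), 'position': array([0.15718539, 0.60414996, 0.22154796]), 'tcp_rot': array([[-9.67719396e-01,  2.52028459e-01, -9.08842687e-04],
       [ 2.52029820e-01,  9.67717390e-01, -2.00548120e-03],
       [ 3.74064536e-04, -2.16979852e-03, -9.99997576e-01]]), 'force': array([0.37449989, 0.48400593, 0.44337794]), 'moment': array([ 0.00857343,  0.000437  , -0.02858155]), 'opening': 1.005082169450894}
scene 618.5240760393405 317.35140171435626 229.32305179286362 [[0.613, 0.537, -0.58, -0.219], [-0.79, 0.403, -0.462, -0.666], [-0.014, 0.741, 0.671, 1.19], [0.0, 0.0, 0.0, 1.0]] ['img', 'depth', 'fx', 'fy', 'cx', 'cy', 'pose']
jig 0.58 [346.5 304.4] [ 0.61  -0.092  0.027]
stop_face 0.61 [346.4 297.9] [ 0.62  -0.085  0.037]
sand_block 0.68 [225.8 227.5] [0.511 0.198 0.197]
sand_block 0.59 [324.2 281.5] [ 0.626 -0.011  0.044]
sand_block 0.18 [404.8 288.9] [ 0.731 -0.184  0.039]
block_end 0.71 [222.  210.3] [0.679 0.401 0.033]
block_end 0.57 [333.7 287.5] [ 0.64  -0.031  0.022]
handle_tip 0.58 [350.7 252.6] [ 0.616 -0.096  0.203]Traceback (most recent call last):
  File "<stdin>", line 6, in <module>
ValueError: it knows: block_end, clamp_foot, handle_tip, jig, paint_tube, sand_block, star, stop_face, tub_white
```

Run:
```python
from h import *
for n in('scene','top'):
    c=cap(n,n+'2.png')
    if n=='top': print(n,c['fx'],c['cx'],c['cy'],c['pose'].round(3).tolist())
    for k in ['jig','stop_face','sand_block','block_end','handle_tip','clamp_foot','star','tub_white','paint_tube']:
        for l in models.landmark_of(n,k)[:3]:
            u,v=l['point']; 
            p=w(c,u,v) if 0<=u<639.4 and 0<=v<479.4 else None
            print(k,round(l['confidence'],2),np.round(l['point'],1),None if p is None else p.round(3))
```

```text
jig 0.91 [347.4 307.5] [ 0.605 -0.098  0.024]
stop_face 0.6 [345.7 297.4] [ 0.617 -0.084  0.041]
sand_block 0.98 [326.9 279.4] [ 0.632 -0.015  0.049]
sand_block 0.67 [438.5 309.2] [ 0.746 -0.275  0.011]
sand_block 0.55 [226.2 227.7] [0.508 0.193 0.201]
block_end 0.88 [222.1 209.5] [0.679 0.401 0.036]
block_end 0.76 [336.7 284.7] [ 0.649 -0.034  0.027]
handle_tip 0.79 [352.9 256.7] [ 0.609 -0.107  0.202]
clamp_foot 0.47 [334.6 267.5] [ 0.637 -0.035  0.1  ]
star 0.7 [439.5 306.5] [ 0.757 -0.272  0.009]
tub_white 0.98 [399.8 288.5] [ 0.728 -0.172  0.035]
tub_white 0.46 [439.6 305.7] [ 0.758 -0.271  0.01 ]
tub_white 0.25 [353.9 253.3] [ 0.622 -0.101  0.2  ]
top 597.4533406267112 316.91181362652634 242.5128064687627 [[-0.022, 0.988, -0.151, 0.495], [-1.0, -0.024, -0.008, 0.036], [-0.012, 0.151, 0.988, 1.413], [0.0, 0.0, 0.0, 1.0]]
jig 0.74 [369.1 278.3] [ 0.622 -0.073  0.013]
stop_face 0.78 [369.6 273.5] [ 0.634 -0.075  0.01 ]
stop_face 0.55 [363.3 224.4] [ 0.75  -0.064  0.015]
sand_block 0.89 [327.1 262.7] [0.657 0.025 0.045]
sand_block 0.65 [181.7 267.3] [0.656 0.363 0.036]
block_end 0.72 [349.8 266.3] [ 0.641 -0.024  0.106]
block_end 0.6 [160.6 250.5] [0.697 0.413 0.035]
handle_tip 0.45 [390.9 273.5] [ 0.614 -0.103  0.202]
clamp_foot 0.49 [353.4 267.3] [ 0.638 -0.032  0.109]
star 0.59 [446.7 219.3] [ 0.759 -0.263  0.009]
star 0.34 [329.1 263.3] [0.655 0.02  0.05 ]
tub_white 0.93 [400.3 217.3] [ 0.756 -0.145  0.065]
paint_tube 0.85 [360.8 224.3] [ 0.751 -0.058  0.016]
```

View pics/scene1.png

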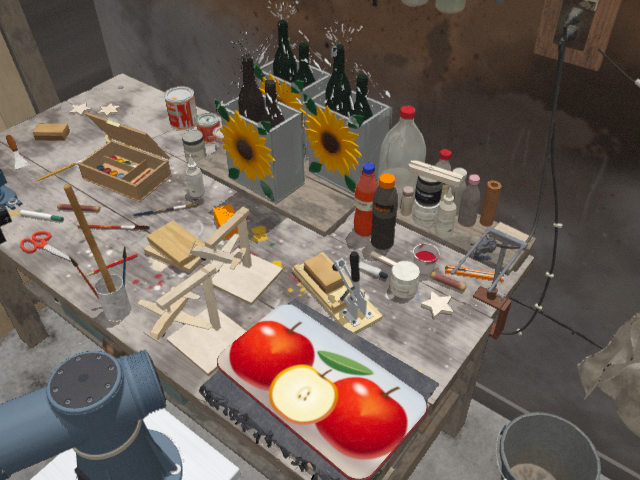

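```bash
sleep 1
```

```text
(no output)
```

View pics/top2.png

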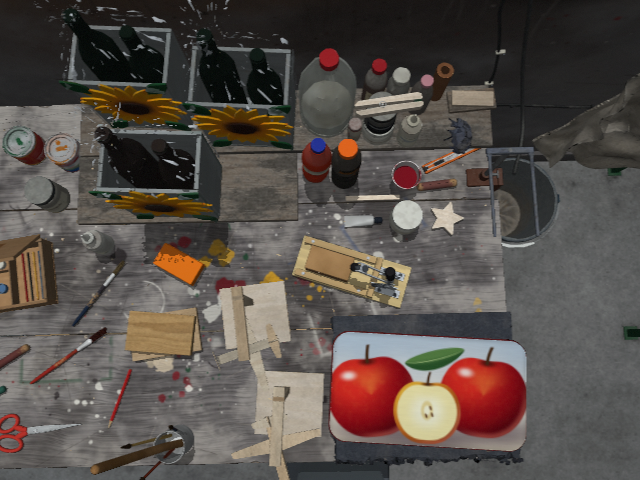

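Run:
```python
from h import *
c=cap('top'); im=c['img'][220:320,280:420]
a=cv2.resize(im,None,fx=5,fy=5,interpolation=cv2.INTER_CUBIC)
cv2.imwrite('pics/topcrop.png',a[:,:,::-1])
c2=cap('scene'); a=cv2.resize(c2['img'][235:340,280:400],None,fx=5,fy=5,interpolation=cv2.INTER_CUBIC)
cv2.imwrite('pics/scenecrop.png',a[:,:,::-1])
# point cloud
vv,uu=np.mgrid[215:325,270:430]
P=np.array([w(c,u,v) for u,v in zip(uu.ravel(),vv.ravel())]).reshape(110,160,3)
np.save('P.npy',P)
Z=P[...,2]; m=cv2.resize((np.clip(Z,0,.2)/.2*255).astype(np.uint8),None,fx=5,fy=5,interpolation=cv2.INTER_NEAREST)
cv2.imwrite('pics/h.png',cv2.applyColorMap(m,cv2.COLORMAP_JET))
for k in('jig','sand_block'):
    for r in models.masks_of('top',k)[:2]: 
        print(k,r['confidence'],r['extent'])
        m=r['mask'].astype(np.uint8); print(cv2.boxPoints(cv2.minAreaRect(cv2.findNonZero(m))).round(1).tolist())
```

```text
jig 0.67 [290.4, 239.4, 410.6, 308.1]
[[290.70001220703125, 275.20001220703125], [303.70001220703125, 233.3000030517578], [412.0, 266.8999938964844], [399.0, 308.8999938964844]]
sand_block 0.88 [154.4, 247.0, 204.9, 288.0]
[[151.1999969482422, 262.70001220703125], [164.5, 240.5], [205.1999969482422, 264.8999938964844], [191.89999389648438, 287.1000061035156]]
sand_block 0.8 [306.6, 245.6, 355.2, 281.0]
[[303.5, 269.79998779296875], [310.8999938964844, 244.5], [354.79998779296875, 257.3999938964844], [347.29998779296875, 282.70001220703125]]
```

View pics/topcrop.png

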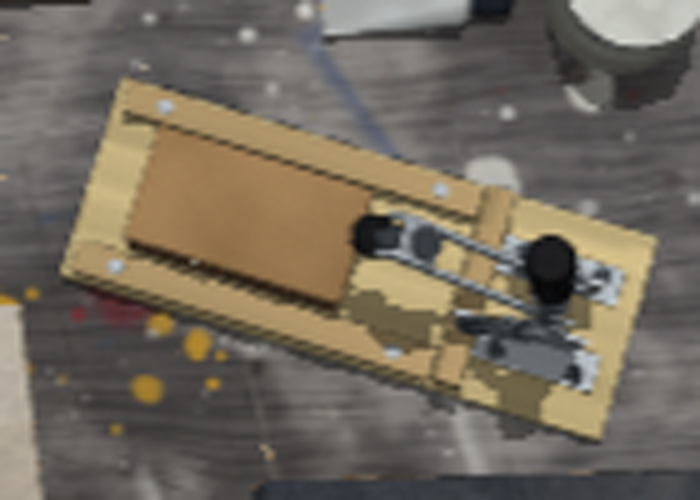

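View pics/scenecrop.png

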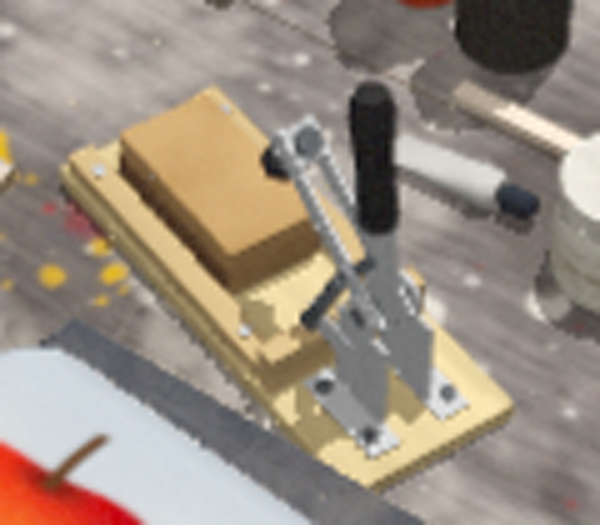

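View pics/h.png

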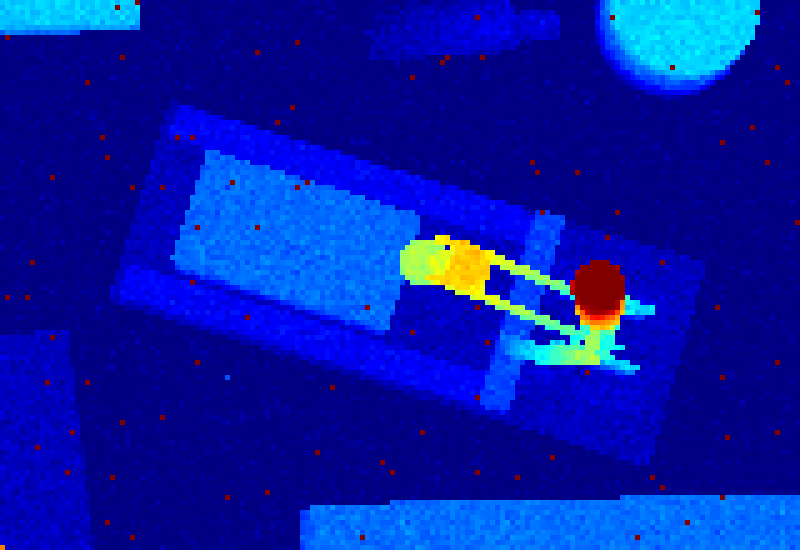

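Run:
```python
from h import *
P=np.load('P.npy'); Z=P[...,2]
def rect(m,ref=None):
    n,l,s,_=cv2.connectedComponentsWithStats(m.astype(np.uint8))
    k=1+np.argmax(s[1:,4]); q=P[l==k]
    r=cv2.minAreaRect((q[:,:2]*1000).astype(np.float32)); 
    print(len(q),np.array(r[0]),np.array(r[1]),r[2],'z',np.median(q[:,2])); print(cv2.boxPoints(r).round(1).tolist()); return q
print('ring near jig z'); print(np.median(Z[0:20,20:60]))
m=cv2.medianBlur(Z.astype(np.float32),3)
print('base');rect((m>.0065)&(m<.055))
print('block');b=rect((m>.041)&(m<.06))
vv,uu=np.mgrid[0:110,0:160]
# stop
sm=(m>.033)&(m<.043)&(uu>93)&(uu<114)&(vv>40)
q=P[sm]; print(len(q)); 
r=cv2.minAreaRect((q[:,:2]*1000).astype(np.float32));print(r,cv2.boxPoints(r).tolist(),np.median(q[:,2]))
t=P[m>.19]; print('tip',len(t),t.mean(0),t.min(0),t.max(0))
for name in('tub_white','star','paint_tube'):
    pass
```

```text
ring near jig z
0.00011639024322607217
base
4131 [589.35559082 -13.99253845] [265.25918579 209.48091125] 71.67774963378906 z 0.02212226326450084
[[448.20001220703125, -107.0], [647.0999755859375, -172.8000030517578], [730.5, 79.0], [531.5999755859375, 144.8000030517578]]
block
1072 [597.82995605  43.04468918] [104.67483521 186.62687683] 69.52685546875 z 0.046097696867689164
[[492.1000061035156, 26.700000762939453], [666.9000244140625, -38.599998474121094], [703.5999755859375, 59.400001525878906], [528.7000122070312, 124.69999694824219]]
198
((571.751220703125, -44.40385437011719), (37.66815948486328, 217.85055541992188), 53.47254943847656) [[473.0117492675781, 5.294794082641602], [648.0703125, -124.37157440185547], [670.49072265625, -94.10250091552734], [495.43212890625, 35.563865661621094]] 0.03754994229383679
tip 90 [ 0.61682302 -0.09997325  0.20178462] [ 0.60721552 -0.1102993   0.19014361] [ 0.62721888 -0.09098858  0.21012637]
```

Run:
```python
from h import *
P=np.load('P.npy'); Z=P[...,2]
m=cv2.medianBlur(Z.astype(np.float32),3); ok=abs(Z-m)<.008
vv,uu=np.mgrid[0:110,0:160]
def rect(m):
    n,l,s,_=cv2.connectedComponentsWithStats(m.astype(np.uint8))
    k=1+np.argmax(s[1:,4]); q=P[(l==k)&ok]
    r=cv2.minAreaRect((q[:,:2]*1000).astype(np.float32)); 
    print(len(q),np.array(r[0]),np.array(r[1]),r[2],'z',np.median(q[:,2])); print(cv2.boxPoints(r).round(1).tolist()); return q
print('base');rect((m>.0065)&(m<.05))
print('block');b=rect((m>.041)&(m<.06)&(uu<90))
print('stop');rect((m>.033)&(m<.043)&(uu>93)&(uu<114)&(vv>40))
print('rail+');rect((m>.018)&(m<.03)&(uu+0*vv<110)&(vv<50))
print('rail-');rect((m>.018)&(m<.03)&(uu+0*vv<110)&(vv>50))
c=cap('top')
for k in('star','tub_white','paint_tube'):
    r=models.masks_of('top',k)
    if r:
        mm=cv2.erode(r[0]['mask'].astype(np.uint8),np.ones((3,3)))
        q=np.array([w(c,u,v) for v,u in zip(*np.nonzero(mm))]); q=q[(q[:,2]>.003)&(q[:,2]<.1)]
        print(k,r[0]['confidence'],np.median(q,0).round(3),np.percentile(q,2,axis=0).round(3),np.percentile(q,98,axis=0).round(3))
```

```text
base
3995 [640.96661377 -31.08573914] [265.24798584 100.77489471] 71.65336608886719 z 0.022147332781234708
[[551.4000244140625, -141.10000610351562], [647.0, -172.8000030517578], [730.5, 78.9000015258789], [634.9000244140625, 110.69999694824219]]
block
1059 [658.01037598  20.55086136] [104.35149384  56.76199341] 71.3561019897461 z 0.04608878153548979
[[614.4000244140625, -19.799999237060547], [668.2000122070312, -38.0], [701.5999755859375, 60.900001525878906], [647.7999877929688, 79.0999984741211]]
stop
65 [655.18713379 -93.65837097] [13.24491501 27.44469452] 72.35926818847656 z 0.03708098332736065
[[640.0999755859375, -95.80000305175781], [666.2999877929688, -104.0999984741211], [670.2999877929688, -91.5], [644.0999755859375, -83.19999694824219]]
rail+
493 [690.98944092  -6.2273941 ] [173.55426025  17.16483307] 71.51863861083984 z 0.02372187235313228
[[655.2999877929688, -85.80000305175781], [671.5999755859375, -91.19999694824219], [726.5999755859375, 73.4000015258789], [710.4000244140625, 78.80000305175781]]
rail-
544 [617.71069336  18.66170502] [174.88276672  20.10506248] 71.62565612792969 z 0.023598459906690294
[[580.5999755859375, -61.20000076293945], [599.7000122070312, -67.5], [654.7999877929688, 98.5], [635.7000122070312, 104.80000305175781]]
star 0.78 [ 0.761 -0.259  0.012] [ 0.735 -0.287  0.006] [ 0.788 -0.233  0.018]
tub_white 0.93 [ 0.755 -0.156  0.066] [ 0.727 -0.188  0.023] [ 0.789 -0.126  0.073]
paint_tube 0.58 [ 0.76  -0.058  0.014] [ 0.751 -0.099  0.004] [ 0.772 -0.023  0.021]
```

Run:
```python
from h import *
c=cap('top')
vv,uu=np.mgrid[0:480,0:640]; d=cv2.medianBlur(c['depth'],5)
q=np.stack([(uu-c['cx'])/c['fx']*d,-(vv-c['cy'])/c['fy']*d,-d,np.ones_like(d)],-1)@c['pose'].T
X,Y,Z=q[...,0],q[...,1],q[...,2]
print('y cols',np.arange(.7,-.35,-.1).round(2))
for x in np.arange(.1,1.05,.1):
    row=[]
    for y in np.arange(.7,-.35,-.1):
        k=(abs(X-x)<.05)&(abs(Y-y)<.05)&(d>0); row.append(round(float(Z[k].max()),2) if k.sum()>20 else None)
    print(round(x,1),row)
O=np.array([.6260,-.0762]);yj=np.array([-.3147,-.9492])
from numpy import *
for y,z in((-.172,.10),):
    print((O+y*yj))
s=status.read_state(); print(s['time_s'])
```

```text
y cols [ 0.7  0.6  0.5  0.4  0.3  0.2  0.1  0.  -0.1 -0.2 -0.3]
0.1 [None, None, None, None, None, None, -0.28, -0.27, -0.27, None, None]
0.2 [0.01, 0.01, 0.01, 0.19, 0.06, 0.14, 0.21, 0.05, 0.05, 0.07, 0.07]
0.3 [0.01, 0.01, 0.01, 0.37, 0.17, 0.18, 0.21, 0.08, 0.08, 0.07, 0.07]
0.4 [0.01, 0.01, 0.02, 0.02, 0.15, 0.2, 0.21, 0.08, 0.08, 0.08, 0.08]
0.5 [0.02, 0.01, 0.04, 0.04, 0.15, 0.2, 0.15, 0.07, 0.08, 0.08, 0.07]
0.6 [0.06, 0.01, 0.04, 0.04, 0.04, 0.2, 0.05, 0.14, 0.2, 0.02, 0.0]
0.7 [0.2, 0.13, 0.11, 0.04, 0.04, 0.0, 0.05, 0.05, 0.07, 0.07, 0.22]
0.8 [0.1, 0.1, 0.33, 0.45, 0.41, 0.07, 0.07, 0.19, 0.07, 0.07, 0.22]
0.9 [0.1, 0.08, 0.35, 0.45, 0.34, 0.34, 0.35, 0.24, 0.24, 0.21, 0.22]
1.0 [0.08, 0.08, 0.45, 0.51, 0.37, 0.49, 0.41, 0.35, 0.24, 0.24, 0.44]
[0.6801284 0.0870624]
1.75
```

Run:
```python
from h import *
c=cap('top')
vv,uu=np.mgrid[0:480,0:640]; d=cv2.medianBlur(c['depth'],3)
q=np.stack([(uu-c['cx'])/c['fx']*d,-(vv-c['cy'])/c['fy']*d,-d,np.ones_like(d)],-1)@c['pose'].T
X,Y,Z=q[...,0],q[...,1],q[...,2]
k=(X<.45)&(Y>.25)&(Z>.1)&(d>0)
for a,b in((.1,.2),(.2,.3),(.3,.5)):
    kk=k&(Z>a)&(Z<=b)
    if kk.any(): print(a,kk.sum(),X[kk].min(),X[kk].max(),Y[kk].min(),Y[kk].max())
k=(X>.5)&(X<.95)&(Y>.1)&(Y<.55)&(Z>.1)
print('crate xmin',np.percentile(X[k],[0,1]), [ (y,round(float(X[k&(abs(Y-y)<.03)].min()),3)) for y in (.12,.2,.26,.32,.4,.46,.52)])
```

```text
0.1 427 0.22073080195159056 0.44859257809981384 0.2515928162923848 0.42686072772179684
0.2 304 0.26551697655849427 0.29067768760436274 0.38655449274998 0.43393826133219765
0.3 287 0.26863715549384626 0.2868399901666247 0.4087705307941073 0.4373817788110391
crate xmin [0.50068267 0.5123946 ] [(0.12, 0.502), (0.2, 0.501), (0.26, 0.751), (0.32, 0.751), (0.4, 0.756), (0.46, 0.758), (0.52, 0.709)]
```

Request:
send_rows([
  [-0.4,0,-1,0,0,0,1],
  [-1,-0.1,-1,0,0,0,1],
  [-1,-0.1,-1,0,0,0,1],
  [-1,-0.1,-1,0,0,0,1],
  [-1,-0.1,-1,0,0,0,1],
  [-1,-0.1,-0.2,0,0,0,1],
  [-1,-0.1,0,0,0,0,1],
  [-1,-0.1,0,0,0,0,1],
  [-1,-0.1,0,0,0,0,1],
  [-1,-0.1,0,0,0,0,1],
  [-1,-0.1,0,0,0,0,1],
  [-1,-0.1,0,0,0,0,1],
])

```text
time_s: 3.3
position: [0.4279, 0.5058, 0.3525]
tcp_rot: [[-0.968, 0.252, -0.0], [0.252, 0.968, 0.0], [0.0, 0.0, -1.0]]
force: [-0.5, 0.1, -0.1]
opening: 0.008
```

Request:
send_rows([
  [-1,-0.1,0,0,0,0,1],
  [0,0,0,0,0,0.94,1],
  [0,0,0,0,0,0.94,1],
  [0,0,0,0,0,0.94,1],
  [0,0,0,0,0,0.94,1],
  [0,0,0,0,0,0.94,1],
  [0,0,0,0,0,0.94,1],
  [0,0,0,0,0,0.94,1],
  [0,0,0,0,0,0.94,1],
  [0,0,0,0,0,0.94,1],
  [0,0,0,0,0,0.94,1],
  [0,0,0,0,0,0,1],
])

```text
time_s: 4.8
position: [0.4507, 0.4974, 0.3525]
tcp_rot: [[0.317, 0.948, -0.0], [0.948, -0.317, -0.0], [-0.0, -0.0, -1.0]]
force: [-0.5, -0.5, -1.4]
opening: 0.005
```

```bash
cat > st.py <<'E'
from h import *
def show():
    s=status.read_state(); R=s['tcp_rot'];O=np.array([.6260,-.0762,0]);yj=np.array([-.3147,-.9492,0]);xj=np.array([-.9492,.3147,0])
    r=s['position']-O
    print('t',s['time_s'],'pos',s['position'].round(4),'jig',(r@xj).round(4),(r@yj).round(4),r[2].round(4),'F',s['force'].round(1),'op',round(s['opening'],3)); print('jigF',(s['force']@xj).round(1),(s['force']@yj).round(1)); print('Rx,y,z in jig', (R.T@np.array([xj,yj,[0,0,1]]).T).round(3).tolist()); print('q',s['joint_positions'].round(1))
    return s
if __name__=='__main__': show()
E
python3 st.py
```

```text
t 4.8 pos [0.4507 0.4974 0.3525] jig 0.3469 -0.4893 0.3525 F [-0.5 -0.5 -1.4] op 0.005
jigF 0.3 0.6
Rx,y,z in jig [[-0.003, -1.0, -0.0], [-1.0, 0.003, -0.0], [0.0, 0.0, -1.0]]
q [38.3 28.1 65.   0.  86.9 56.8]
```

Request:
send_rows([
  [-0.9,1,0,0,0,0,1],
  [-0.9,1,0,0,0,0,1],
  [-0.9,1,0,0,0,0,1],
  [-0.9,1,0,0,0,0,1],
  [-0.9,1,0,0,0,0,1],
  [-0.9,1,0,0,0,0,1],
  [-0.9,1,0,0,0,0,1],
  [-0.9,1,0,0,0,0,1],
  [-0.9,1,0,0,0,0,1],
  [-0.9,1,0,0,0,0,1],
  [-0.9,1,0,0,0,0,1],
  [-0.9,1,0,0,0,0,1],
])

```text
time_s: 6.3
position: [0.6489, 0.1447, 0.3526]
tcp_rot: [[0.316, 0.949, 0.0], [0.949, -0.316, 0.0], [0.0, 0.0, -1.0]]
force: [-0.1, 0.8, 0.4]
opening: 0.006
```

Request:
send_rows([
  [-0.9,1,0,0,0,0,1],
  [-0.9,0.8,0.5,0,0,0,1],
  [0,0,1,0,0,0,1],
  [0,0,1,0,0,0,1],
  [0,0,1,0,0,0,1],
  [0,0,1,0,0,0,1],
  [0,0,1,0,0,0,1],
  [0,0,1,0,0,0,1],
  [0,0,1,0,0,0,1],
  [0,0,1,0,0,0,1],
  [0,0,0,0,0,0,1],
])

```text
time_s: 7.68
position: [0.6749, 0.0887, 0.1376]
tcp_rot: [[0.317, 0.948, -0.005], [0.948, -0.317, 0.0], [-0.002, -0.005, -1.0]]
force: [0.7, -0.4, 0.0]
opening: 0.007
```

Run:
```python
from st import *
show()
c=cap('top'); a=cv2.resize(c['img'][200:340,240:440],None,fx=4,fy=4,interpolation=cv2.INTER_CUBIC)
cv2.imwrite('pics/t3.png',a[:,:,::-1]); cap('wrist','w3.png')
```

```text
t 7.675 pos [0.6749 0.0887 0.1376] jig 0.0055 -0.1719 0.1376 F [ 0.7 -0.4  0. ] op 0.007
jigF -0.8 0.2
Rx,y,z in jig [[-0.002, -1.0, -0.002], [-1.0, 0.002, -0.005], [0.005, 0.002, -1.0]]
q [-1.9 40.  77.4 -0.  62.9 16.6]
```

View pics/t3.png

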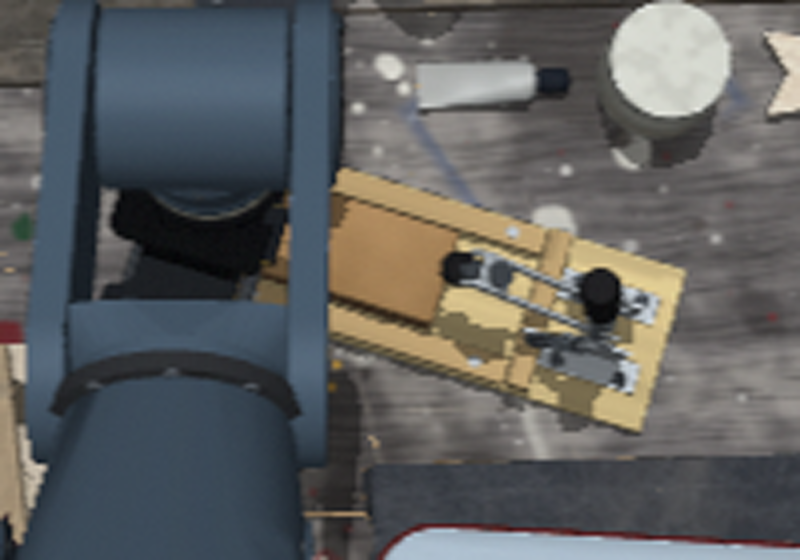

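View pics/w3.png

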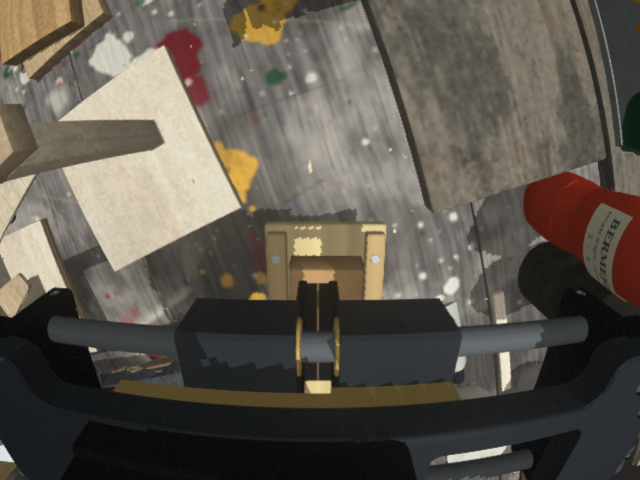

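Request:
send_rows([
  [0.1,0.22,0,0,0,0,1],
  [0,0,1,0,0,0,1],
  [0,0,1,0,0,0,1],
  [0,0,1,0,0,0,1],
  [0,0,0.7,0,0,0,1],
  [0,0,0.7,0,0,0,1],
  [0,0,0,0,0,0,1],
])

```text
time_s: 8.65
position: [0.6816, 0.0897, 0.0287]
tcp_rot: [[0.319, 0.948, -0.003], [0.948, -0.319, 0.0], [-0.001, -0.002, -1.0]]
force: [0.1, -0.4, 0.3]
opening: 0.003
```

Run:
```python
from st import *
show()
c=cap('wrist','w4.png');c=cap('scene'); a=cv2.resize(c['img'][200:340,260:420],None,fx=4,fy=4,interpolation=cv2.INTER_CUBIC)
cv2.imwrite('pics/s4.png',a[:,:,::-1])
```

```text
t 8.65 pos [0.6816 0.0897 0.0287] jig -0.0006 -0.1749 0.0287 F [ 0.1 -0.4  0.3] op 0.003
jigF -0.2 0.3
Rx,y,z in jig [[-0.004, -1.0, -0.001], [-1.0, 0.004, -0.002], [0.002, 0.001, -1.0]]
q [-1.8 48.4 79.4 -0.  52.3 16.8]
```

View pics/s4.png

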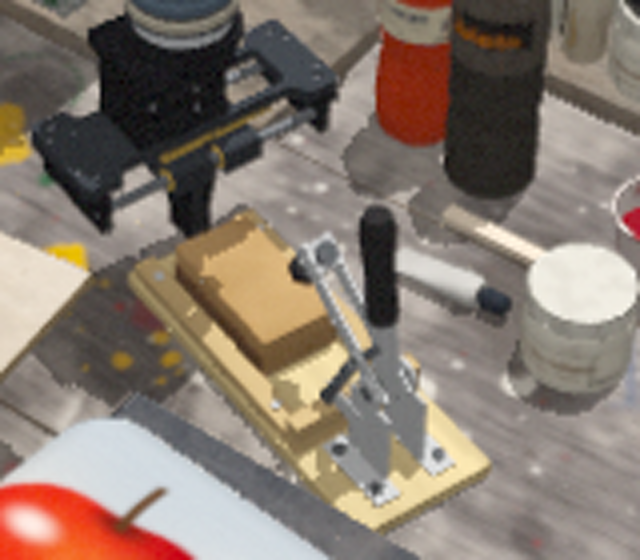

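View pics/w4.png

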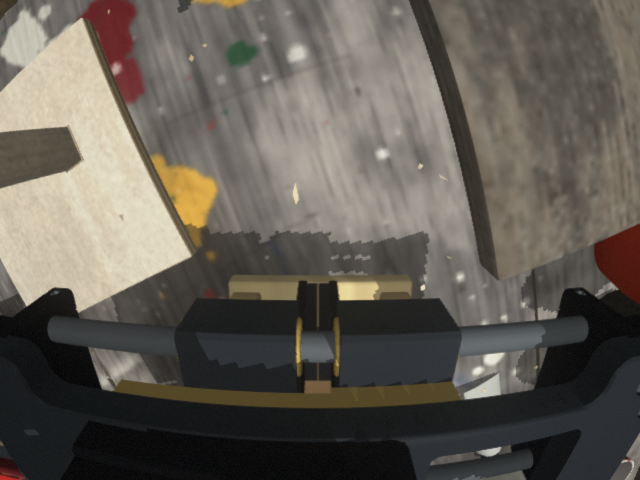

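Request:
send_rows([
  [-0.2,0,0,0,0,0,1],
  [-0.2,0,0,0,0,0,1],
  [-0.2,0,0,0,0,0,1],
  [-0.2,0,0,0,0,0,1],
  [-0.2,0,0,0,0,0,1],
  [-0.2,0,0,0,0,0,1],
  [-0.2,0,0,0,0,0,1],
  [-0.2,0,0,0,0,0,1],
  [-0.2,0,0,0,0,0,1],
  [-0.2,0,0,0,0,0,1],
  [0,0,0,0,0,0,1],
])

```text
time_s: 10.12
position: [0.666, 0.0415, 0.0298]
tcp_rot: [[0.319, 0.948, -0.001], [0.948, -0.319, -0.001], [-0.001, -0.001, -1.0]]
force: [-0.1, -0.7, 0.2]
opening: 0.003
```

Run:
```python
from st import *
show()
c=cap('scene'); a=cv2.resize(c['img'][200:340,260:420],None,fx=4,fy=4,interpolation=cv2.INTER_CUBIC)
cv2.imwrite('pics/s5.png',a[:,:,::-1])
```

```text
t 10.125 pos [0.666  0.0415 0.0298] jig -0.0009 -0.1243 0.0298 F [-0.1 -0.7  0.2] op 0.003
jigF -0.1 0.7
Rx,y,z in jig [[-0.005, -1.0, -0.001], [-1.0, 0.005, -0.001], [0.001, 0.001, -1.0]]
q [-6.  47.1 82.8 -0.1 50.1 12.7]
```

View pics/s5.png

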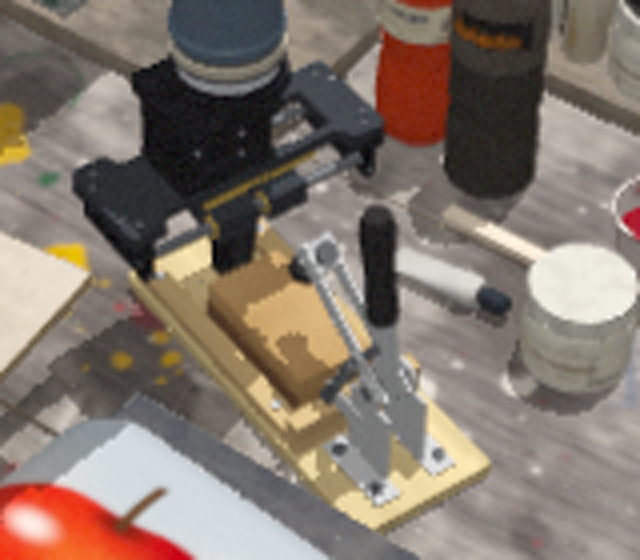

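Request:
send_rows([
  [-0.1,0,0,0,0,0,1],
  [-0.1,0,0,0,0,0,1],
  [-0.1,0,0,0,0,0,1],
  [0,0,0,0,0,0,1],
])

```text
time_s: 10.68
position: [0.664, 0.0348, 0.03]
tcp_rot: [[0.319, 0.948, -0.0], [0.948, -0.319, -0.0], [-0.0, -0.0, -1.0]]
force: [0.2, 0.7, -0.0]
opening: 0.005
```

```bash
python3 st.py
```

```text
t 10.675 pos [0.664  0.0348 0.03  ] jig -0.0011 -0.1174 0.03 F [ 0.2  0.7 -0. ] op 0.005
jigF 0.0 -0.7
Rx,y,z in jig [[-0.005, -1.0, -0.0], [-1.0, 0.005, -0.0], [0.0, 0.0, -1.0]]
q [-6.6 47.  83.2 -0.  49.8 12. ]
```

Request:
send_rows([
  [-0.08,0,0,0,0,0,1],
  [-0.08,0,0,0,0,0,1],
  [0,0,0,0,0,0,1],
])

```text
time_s: 11.05
position: [0.6628, 0.0316, 0.0301]
tcp_rot: [[0.319, 0.948, 0.0], [0.948, -0.319, 0.0], [0.0, -0.0, -1.0]]
force: [1.1, 2.5, -0.6]
opening: 0.005
```

```bash
python3 st.py
```

```text
t 11.05 pos [0.6628 0.0316 0.0301] jig -0.001 -0.1139 0.0301 F [ 1.1  2.5 -0.6] op 0.005
jigF -0.3 -2.7
Rx,y,z in jig [[-0.005, -1.0, 0.0], [-1.0, 0.005, -0.0], [0.0, -0.0, -1.0]]
q [-6.9 46.9 83.4  0.  49.7 11.7]
```

Force is rising; press a little more.

Request:
send_rows([
  [-0.06,0,0,0,0,0,1],
  [-0.06,0,0,0,0,0,1],
  [0,0,0,0,0,0,1],
])

```text
time_s: 11.42
position: [0.6627, 0.0315, 0.0303]
tcp_rot: [[0.32, 0.947, 0.002], [0.947, -0.32, 0.004], [0.005, 0.001, -1.0]]
force: [2.1, 9.2, 0.0]
opening: 0.006
```

Run:
```python
from st import *
show()
c=cap('scene'); a=cv2.resize(c['img'][220:330,280:400],None,fx=5,fy=5,interpolation=cv2.INTER_CUBIC)
cv2.imwrite('pics/s6.png',a[:,:,::-1])
```

```text
t 11.425 pos [0.6627 0.0315 0.0303] jig -0.0009 -0.1138 0.0303 F [2.1 9.2 0. ] op 0.006
jigF 0.9 -9.4
Rx,y,z in jig [[-0.006, -1.0, 0.005], [-1.0, 0.006, 0.001], [-0.001, -0.005, -1.0]]
q [-7.  46.8 83.5  0.3 49.5 11.4]
```

View pics/s6.png

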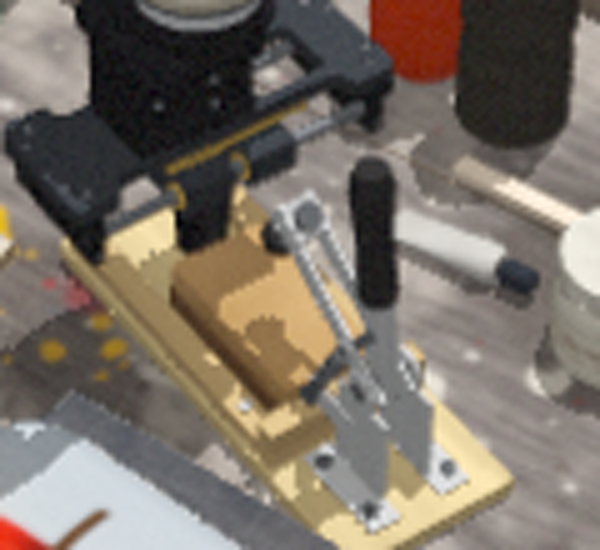

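Request:
send_rows([
  [0.3,0,0,0,0,0,1],
  [0.4,0,-0.5,0,0,0,1],
  [0,0,-1,0,0,0,1],
  [0,0,-1,0,0,0,1],
  [0,0,-1,0,0,0,1],
  [0,0,-1,0,0,0,1],
  [0,0,-1,0,0,0,1],
  [0,0,-1,0,0,0,1],
  [0,0,-1,0,0,0,1],
  [0,0,0,0,0,0,1],
])

```text
time_s: 12.72
position: [0.6692, 0.0449, 0.2209]
tcp_rot: [[0.319, 0.948, 0.006], [0.948, -0.319, -0.001], [0.001, 0.006, -1.0]]
force: [-0.3, -0.1, -0.5]
opening: 0.005
```

Run:
```python
from st import *
show()
c=cap('scene'); a=cv2.resize(c['img'][220:330,280:400],None,fx=5,fy=5,interpolation=cv2.INTER_CUBIC)
cv2.imwrite('pics/s7.png',a[:,:,::-1])
```

```text
t 12.725 pos [0.6692 0.0449 0.2209] jig -0.0029 -0.1286 0.2209 F [-0.3 -0.1 -0.5] op 0.005
jigF 0.3 0.2
Rx,y,z in jig [[-0.004, -1.0, 0.001], [-1.0, 0.004, 0.006], [-0.006, -0.001, -1.0]]
q [-5.7 33.8 75.4 -0.  70.4 12.9]
```

View pics/s7.png

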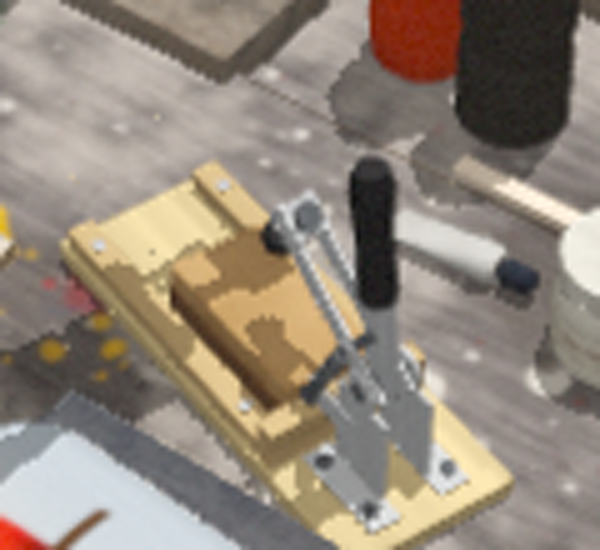

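Request:
send_rows([
  [-0.9,-0.12,0,0,0,0,1],
  [-0.9,0,0,0,0,0,1],
  [-0.9,0,0,0,0,0,1],
  [-0.9,0,0,0,0,0,1],
  [-0.9,0,0,0,0,0,1],
  [0,0,0.7,0,0,0,1],
  [0,0,0.7,0,0,0,1],
  [0,0,0.7,0,0,0,1],
  [0,0,0,0,0,0,1],
])

```text
time_s: 13.9
position: [0.6272, -0.0593, 0.1623]
tcp_rot: [[0.318, 0.948, -0.005], [0.948, -0.318, 0.002], [-0.0, -0.005, -1.0]]
force: [-0.5, 0.6, -0.2]
opening: 0.008
```

Run:
```python
from st import *
show()
c=cap('scene'); a=cv2.resize(c['img'][210:330,270:400],None,fx=5,fy=5,interpolation=cv2.INTER_CUBIC)
cv2.imwrite('pics/s8.png',a[:,:,::-1])
```

```text
t 13.9 pos [ 0.6272 -0.0593  0.1623] jig 0.0041 -0.0164 0.1623 F [-0.5  0.6 -0.2] op 0.008
jigF 0.7 -0.4
Rx,y,z in jig [[-0.003, -1.0, -0.0], [-1.0, 0.003, -0.005], [0.005, 0.0, -1.0]]
q [-15.6  34.7  84.3   0.   61.3   3. ]
```

View pics/s8.png

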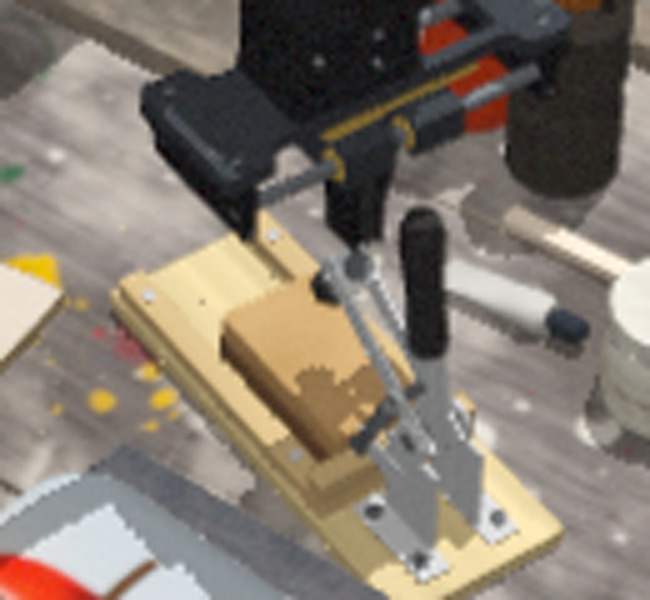

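Request:
send_rows([
  [-0.5,0.16,-0.24,0,0,0,1],
  [-0.4,0,0,0,0,0,1],
  [-0.4,0,0,0,0,0,1],
  [-0.4,0,-0.08,0,0,0,1],
  [-0.4,0,0,0,0,0,1],
  [-0.4,0,0,0,0,0,1],
  [0,0,0,0,0,0,1],
])

```text
time_s: 14.82
position: [0.6136, -0.1205, 0.1737]
tcp_rot: [[0.321, 0.947, 0.004], [0.947, -0.321, 0.003], [0.004, 0.002, -1.0]]
force: [3.4, 5.5, -1.2]
opening: 0.004
```

Run:
```python
from st import *
show()
c=cap('scene'); a=cv2.resize(c['img'][210:330,290:420],None,fx=5,fy=5,interpolation=cv2.INTER_CUBIC)
cv2.imwrite('pics/s9.png',a[:,:,::-1])
```

```text
t 14.825 pos [ 0.6136 -0.1205  0.1737] jig -0.0021 0.046 0.1737 F [ 3.4  5.5 -1.2] op 0.004
jigF -1.5 -6.3
Rx,y,z in jig [[-0.007, -1.0, 0.004], [-1.0, 0.007, 0.002], [-0.002, -0.004, -1.0]]
q [-21.5  33.4  84.9   0.3  61.6  -2.9]
```

View pics/s9.png

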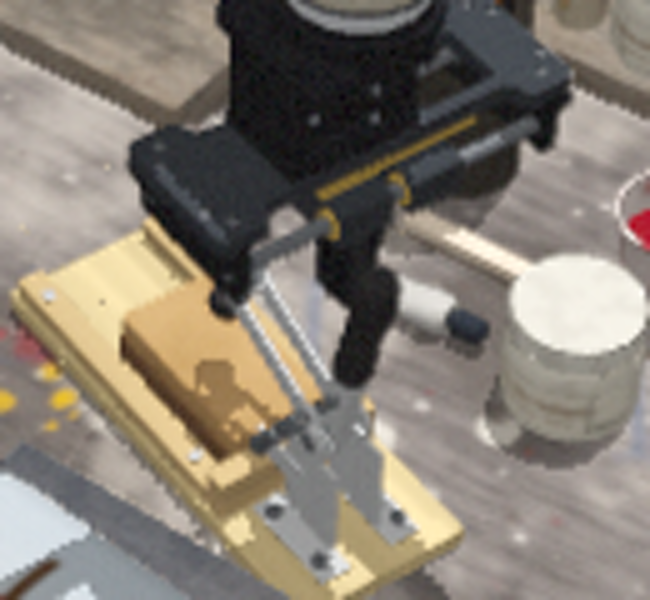

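Request:
send_rows([
  [-0.4,0,0.15,0,0,0,1],
  [-0.4,0,0.17,0,0,0,1],
  [-0.4,0,0.2,0,0,0,1],
  [-0.3,0,0.25,0,0,0,1],
  [-0.3,0,0.25,0,0,0,1],
  [-0.3,0,0.25,0,0,0,1],
  [-0.2,0,0.2,0,0,0,1],
  [0,0,0,0,0,0,1],
])

```text
time_s: 15.88
position: [0.5936, -0.1757, 0.1353]
tcp_rot: [[0.32, 0.948, -0.002], [0.948, -0.32, 0.001], [0.0, -0.002, -1.0]]
force: [0.3, 0.2, -0.7]
opening: 0.006
```

Run:
```python
from st import *
show()
c=cap('scene'); a=cv2.resize(c['img'][210:330,290:420],None,fx=5,fy=5,interpolation=cv2.INTER_CUBIC)
cv2.imwrite('pics/s10.png',a[:,:,::-1])
```

```text
t 15.875 pos [ 0.5936 -0.1757  0.1353] jig -0.0005 0.1047 0.1353 F [ 0.3  0.2 -0.7] op 0.006
jigF -0.2 -0.3
Rx,y,z in jig [[-0.005, -1.0, 0.0], [-1.0, 0.005, -0.002], [0.002, -0.0, -1.0]]
q [-26.8  35.9  87.4  -0.   56.9  -8.2]
```

View pics/s10.png

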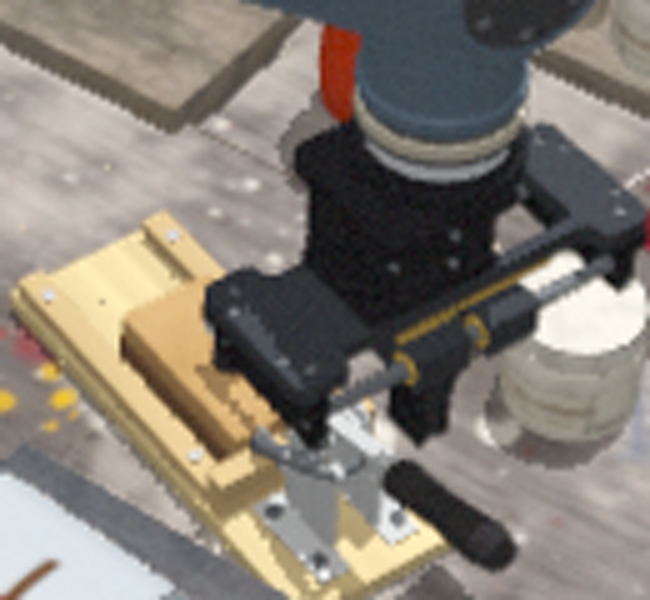

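Snapped over. Withdraw straight up and back, then verify.

Request:
send_rows([
  [0,0,-1,0,0,0,1],
  [0,0,-1,0,0,0,1],
  [0,0,-1,0,0,0,1],
  [0,0,-1,0,0,0,1],
  [0,0,-1,0,0,0,1],
  [1,0,-1,0,0,0,1],
  [1,0,-1,0,0,0,1],
  [1,0,0,0,0,0,1],
  [1,0,0,0,0,0,1],
  [1,0,0,0,0,0,1],
  [1,0,0,0,0,0,1],
  [1,0,0,0,0,0,1],
])

```text
time_s: 17.42
position: [0.6502, -0.0084, 0.3115]
tcp_rot: [[0.318, 0.948, 0.0], [0.948, -0.318, 0.0], [0.0, 0.0, -1.0]]
force: [-0.3, 0.5, -0.3]
opening: 0.007
```

Request:
send_rows([
  [1,0,0,0,0,0,1],
  [1,0,0,0,0,0,1],
  [1,0,0,0,0,0,1],
  [1,-0.5,0,0,0,0,1],
  [1,-0.5,0,0,0,0,1],
  [1,-1,0,0,0,0,1],
  [1,-1,0,0,0,0,1],
  [1,-1,0,0,0,0,1],
  [0,0,0,0,0,0,1],
])

```text
time_s: 18.55
position: [0.6177, 0.2147, 0.3116]
tcp_rot: [[0.315, 0.949, -0.0], [0.949, -0.315, 0.001], [0.0, -0.001, -1.0]]
force: [0.1, -0.2, 0.4]
opening: 0.01
```

Run:
```python
from st import *
show()
c=cap('scene'); a=cv2.resize(c['img'][220:340,290:420],None,fx=5,fy=5,interpolation=cv2.INTER_CUBIC)
cv2.imwrite('pics/s11.png',a[:,:,::-1])
c=cap('top'); a=cv2.resize(c['img'][200:320,280:440],None,fx=5,fy=5,interpolation=cv2.INTER_CUBIC)
cv2.imwrite('pics/t11.png',a[:,:,::-1])
O=np.array([.6260,-.0762,0]);yj=np.array([-.3147,-.9492,0]);xj=np.array([-.9492,.3147,0])
vv,uu=np.mgrid[0:480,0:640]; d=cv2.medianBlur(c['depth'],3)
q=(np.stack([(uu-c['cx'])/c['fx']*d,-(vv-c['cy'])/c['fy']*d,-d,np.ones_like(d)],-1)@c['pose'].T)[...,:3]-O
X,Y,Z=q@xj,q@yj,q[...,2]
k=(abs(X)<.04)&(Y>-.18)&(Y<-.004)&(abs(Z-.046)<.005)
r=cv2.minAreaRect((np.c_[X[k],Y[k]]*1000).astype(np.float32));print('block',k.sum(),r)
print('back/front', np.percentile(Y[k],[0,1,99,100]))
k=(abs(X)<.03)&(Y>.05)&(Y<.2)&(Z>.06);print('handle', Y[k].max(),np.median(Z[k&(Y>.15)]))
s=models.landmark_of('top','clamp_foot');print([(l['confidence'],l['point']) for l in s])
for k in('star','tub_white','paint_tube'):
    r=models.masks_of('top',k)
    if r:
        mm=cv2.erode(r[0]['mask'].astype(np.uint8),np.ones((3,3)))
        p=np.array([w(c,u,v) for v,u in zip(*np.nonzero(mm))]); p=p[(p[:,2]>.003)&(p[:,2]<.1)]
        print(k,np.median(p,0).round(3))
```

```text
t 18.55 pos [0.6177 0.2147 0.3116] jig 0.0995 -0.2735 0.3116 F [ 0.1 -0.2  0.4] op 0.01
jigF -0.2 0.1
Rx,y,z in jig [[-0.0, -1.0, 0.0], [-1.0, 0.0, -0.001], [0.001, -0.0, -1.0]]
q [ 9.4 28.  71.3  0.  80.7 27.7]
block 899 ((0.3574371337890625, -54.46045684814453), (100.77330780029297, 56.31079864501953), 89.6869125366211)
back/front [-0.10479115 -0.10380082 -0.0054406  -0.00406291]
handle 0.16677773666770587 0.11070574888609297
[]
star [ 0.762 -0.259  0.012]
paint_tube [ 0.761 -0.056  0.014]
```

View pics/s11.png

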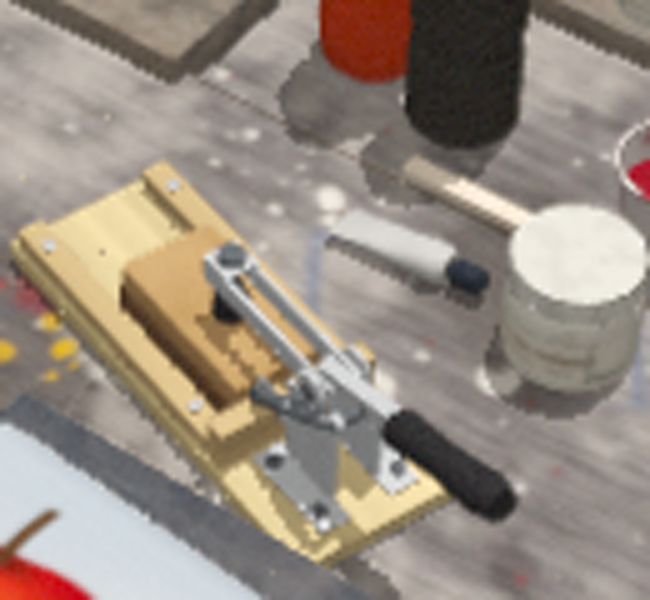

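View pics/t11.png

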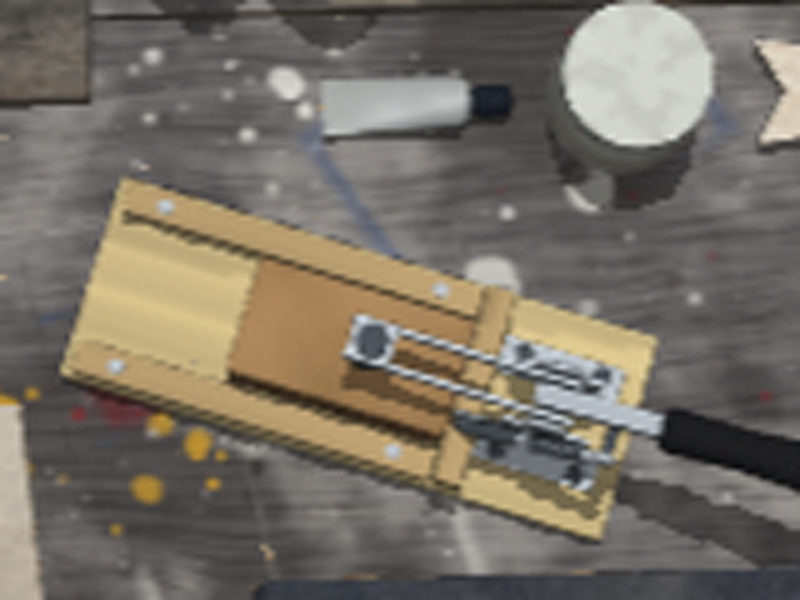

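```bash
python3 -c "
from rig import bot; print(bot.hand_in())"
```

```text
the job is handed in; nothing more can be done
None
```

I pushed the cork block along the channel with the shut fingertips until it met the stop. Then I pushed the handle over its dead point; it snapped into lock, I withdrew the arm, and I handed the job in at about 18.6 s of the 58 s.

- **Block:** it stopped moving at the stop while the push force rose to 9.4 N. Afterwards its rear edge measured 104.8 mm before the stop face, against 105 mm when home. It was square to the jig within about 0.3° (0.005 rad). Its top measured about 46 mm high, as it should lying flat.
- **Clamp:** the handle tip measured 167 mm along the jig, against about 166 mm expected when locked, and the pictures show the foot on the block. I could not measure the foot's force directly.
- **Things behind the jig:** the star and paint tube were within about 2 mm of where they started. The network did not find the tub in the last picture, but it looks unmoved there and nothing came near it.
- **Arm:** it was clear of everything at the end, with no force beyond sensor noise.

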